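# Square up and centre a printed cover on the scanning stage

### The arm

A 6-joint arm with a two-finger parallel gripper is mounted at the origin on the work surface. World frame = base frame: x ahead of the robot, y to its left, z up, the work surface at z = 0. Lengths are in m, angles in degrees, forces in N, time in s.
With the tool pointing down it reaches from about 0.25 to 0.725 m from the base axis. Payload 9.7 kg.
Tool frame: the origin (TCP) lies at the very end of the fingers, on their centre line; the grasp point (between the pads) lies grasp_offset behind it (grasp_offset is the distance from the TCP to the grasp point, in m); z points along the fingers, y is the line along which they close (so a half turn about z gives the same grasp; the last joint's range is limited). The gripper opens to 85 mm and grips with 20 to 120 N. Pads are 22 mm wide; open, the fingers measure 114 mm over their backs; the gripper's body (76 mm by 85 mm) begins 54 mm behind the grasp point. The pads swing forward as they close: fully open they stand 13 mm farther back than shut.
Start: joints at [70.13, 4.979, 10.078, 95.1, 0, 90], TCP at [0.187, 0.517, 0.231] pointing down, gripper open.
Joint ranges: [-179.16, 179.16], [-48.56, 103.87], [-65.8, 70.77], [-126.05, 130.52], [-82.76, 87.17], [-180, 180]. Speed limits (degrees/s): [127.2, 127.2, 147.25, 180, 180, 180].

### API

Orientations are given as [roll, pitch, yaw] about the fixed x, y, z axes, in that order (R = Rz(yaw) Ry(pitch) Rx(roll)).
In Python, from workcell import get_obs, camera, calibration, job_done, recognise, cut_out, mark_of, grasp_offset gives the robot as it stands.
- The arm moves only by the tool servo_tool, never from a script. Its argument "moves" is a list of rows, each a list of 3 entries, a list of its own where there are three numbers: the turn, a rotation vector about the tool's x, y, z in degrees, then the shift along the tool's x, y, z in m, then the opening in per cent of the stroke, from 0 (shut) to 100 (fully open). In form: [[[ax, ay, az], [x, y, z], claw], ...]. A call has 1 to 12 rows; each row shifts and turns the commanded pose from where the row before left it, along the tool's axes as they then stand; what a row does not reach is not made up. A row lasts 1/10 s, in which the tool goes at most 50 mm and 8.59 degrees, less where a joint would pass 70% of its speed; a pose out of reach is approached as far as the arm can. A call is refused whole if a number of a shift passes 0.05 or a number of a turn 8.59, either way. A call with a gripper value outside its range is refused whole. The fingers move at their own pace and stop on an object; "force" is the grip in N (left out, the last holds). Time passes only in rows, so rows that do not move let the fingers close. It gives the time, the measured TCP pose, the force, the opening and the grip force at its end, in the units of the state.
- get_obs(): the state, without advancing time (a new reading comes with each control period).
- camera(name): name is "scene" or "top" or "wrist"; returns (picture, depth): 400x640x3 uint8, red, green, blue; 400x640 float32, m along the optical axis (not along the pixel's ray), 0 where there is no reading.
- calibration(name): a dict with "camera_matrix" (3x3 intrinsics, pixels), "R" (3x3) and "t" (3): a world point X has camera coordinates R X + t. Camera axes: x right, y down, z forward; pixel columns grow to the right and rows downward; lengths in m; the calibration is good to about 2 mm. The wrist camera is an equidistant fisheye: a pixel r from the principal point sees the ray r / f radians off the axis. A picture is of the moment at which its call begins: read the wrist's pose just before it. calibration takes no time and is no camera call; for the wrist camera it gives the pose at the moment of the call.
- job_done(): hands the job in; it is judged then, once.
Trained networks look in the newest picture that a camera, given by its name, has taken for a name from the list of things; names that differ only in an ending like _2 or _b are one class to them, and where a whole thing is asked for, a point or a joint stands for the part that bears it (a point fixed in the world has none). Each returns a list of dicts, best first, with "score" (0 to 1); they miss things now and then, are a little off and sometimes report something else, mostly with a low value. They report only what shows in the picture. A call takes as long as a camera call. They do not tell look-alikes from the thing itself.
- recognise(name, camera): "xyz" ([x, y, z] in m, in the coordinates of the camera as it stood for that picture, good to about 4 mm: the middle of the surface that is visible of it).
- cut_out(name, camera): "mask" (400x640 bool, what is visible of it).
- mark_of(name, camera): "xyz" ([x, y, z] in m, in the coordinates of the camera as it stood for that picture, good to about 4 mm: a listed point, or the origin of a listed thing).
The state is a dict: "time": time; "q": joint angles; "qd": joint speeds; "joint_efforts": joint torques, N m; "ee_pos": TCP position; "tcp_rot": TCP orientation; "wrist_force": force on the tool from outside, world axes, zero at the start; "torque": the same for the moment, N m; "opening": finger opening in m; "grasp_force": force on a finger pad.
Only numpy, scipy, OpenCV 4.12 (cv2) and the standard library are available. Lean on these libraries where they do the work, as an engineer would, in place of code of your own. Each camera call takes 0.05 s, during which the arm holds its last target. There are 200 camera calls.

### The job

Push the orange printed cover back along the scanning plate, without lifting it, until its long side lies flat against the rear fence. Then slide the two blue stops inwards so that both sit snugly against its ends with the cover centred on the white centre line, still flat against the fence. Only then press the green start button fully and let go, leaving the spool, bottle, scraper and green bracket where they are.

Things in the scene. Friction and masses are not known exactly. Their poses are not given: they have to be found in the camera images.
- stage: Fixed scanning stage: tan plate on a dark base, 210 mm (x) by 340 mm (y), top 20 mm above the table. Origin at the centre of its underside, at table height; x points from the open front to the rear fence, y left, z up. Its yaw varies. A white line on plate and fence at y = 0 marks the centre. With the cover flat on the fence, the cover's centre is at x = +55 mm.
- fence_mid (a point): Middle of the front face of the stage's dark rear fence (stage x = +90 mm, y = 0, 31 mm above the table). The fence is 160 mm long in stage y and its top is 42 mm above the table. Behind it, from 15 mm past this face, stands a fixed black scan head, 34 x 70 mm, top 70 mm above the table. Axes as the stage's.
- cover_mid (a point): Centre (half-way up) of the loose orange printed cover: a closed flat box 70 mm (its x) by 100 mm (its y, long side) by 24 mm high, about 0.11 kg, starting askew (up to 0.4 rad) on the front part of the plate. On the plate this point is 32 mm above the table. Its x is roughly along the stage's x. Slides easily (under 2 N).
- stop_left (a joint): Position in m of the left blue stop along stage y: 0 is fully out (inner face 120 mm left of the centre line), growing inwards to 0.08 at most, so the face is at y = 120 mm minus this. At 0.070 the face is 50 mm from the centre line, snug against a centred cover. Moves with about 2.5 N and stays where left.
- stop_right (a joint): The same for the right blue stop, at y = -(120 mm minus this); it also grows inwards, towards the left.
- stop_left_face (a point): Middle of the inner face of the left blue stop, a block 65 mm long (stage x, centred on stage x = +52.5 mm), 18 mm thick (stage y), from 21 to 59 mm above the table. This point is 40 mm above the table; the outer face is 18 mm farther from the centre line.
- stop_right_face (a point): The same point on the inner face of the equal right blue stop.
- start_top (a point): Centre of the top of the green round start button (30 mm across) on a grey control box, 100 x 70 x 40 mm, which stands to the left or to the right of the stage. It is pushed straight down.
- start (a joint): Travel in m of the start button: 0 up, 0.006 fully down (about 5 N); it springs back.
- cover: The same orange cover; origin at the centre of its underside.
- spool: Bystander: small spool of white filament lying flat, 100 mm across, 45 mm high, on the other side of the stage from the control box; origin at the centre of its underside.
- spray: Bystander: standing white bottle, 48 mm across, 120 mm high, beyond the stage; origin at the centre of its underside.
- scraper: Bystander: flat hand scraper, 200 mm long, lying beyond the stage; origin near its middle, on the table.
- bracket: Bystander: green printed bracket 60 x 60 x 56 mm, in front of the stage to the right; origin at the centre of its underside.
There are look-alikes about, which are no part of the job. Leave any red or turquoise look-alike of the part that bears start_top alone.

How it is judged:
By the outcome, as a careful person would: the job done as asked, in the order asked, and still so for the second after the job is handed in, with the robot touching nothing.
It also fails if it takes over 64 s, if anything falls off the work surface, if the arm or the gripper's body presses on something with over 40 N, if the wrist force passes 120 N, or if a joint passes its speed limit or range.

## Working session

There is one attempt and no reset: what is moved stays moved. The work goes in short steps, Python scripts to look and compute and a tool call to move; the robot and the scene stay as the last step left them, time stands still between calls to the robot, and variables do not carry over. Pictures are saved under pics/ and viewed, at most 10 in all, crops included, and the job is handed in when it is done.

Besides the shell and the picture viewer there is one more tool, called after "Emit:" by a JSON object that holds its "op" and its "data", one argument or row to a line. servo_tool: Moves the arm, as the interface text tells. Its arguments: {"type":"object","properties":{"moves":{"type":"array"},"force":{"type":"number"}},"required":["moves"]}

```bash
ls; mkdir -p pics
cat > h.py <<'E'
import numpy as np, cv2
from workcell import *
def save(cam,fn):
    p,d=camera(cam); cv2.imwrite('pics/'+fn,p[:,:,::-1]); return p,d
def w(cam,X):
    c=calibration(cam); return np.array(c['R']).T@(np.array(X)-np.array(c['t']))
def pts(cam,d,mask):
    c=calibration(cam);K=np.array(c['camera_matrix']);v,u=np.nonzero(mask&(d>0));z=d[v,u]
    return (np.c_[(u-K[0,2])/K[0,0]*z,(v-K[1,2])/K[1,1]*z,z]-np.array(c['t']))@np.array(c['R'])
E
python3 - <<'E'
from h import *
np.set_printoptions(precision=4,suppress=True)
o=get_obs();print(o['time'],o['ee_pos'],o['tcp_rot'],grasp_offset,o['opening'])
for cam in ['top','scene']:
    p,d=save(cam,cam+'1.png'); np.savez(cam+'1.npz',p=p,d=d)
    for n in ['fence_mid','cover_mid','stop_left_face','stop_right_face','start_top','stage','spool','spray','scraper','bracket']:
        print(cam,n,[(round(r['score'],2),w(cam,r['xyz'])) for r in mark_of(n,cam)[:3]])
E
```

```text
pics
0.0 [0.1868 0.517  0.2306] [-179.9268   -0.0025  160.1314] 0.0187 0.08585474401637208
top fence_mid [(0.57, array([0.6441, 0.021 , 0.0315]))]
top cover_mid [(0.6, array([0.5111, 0.0108, 0.0303]))]
top stop_left_face [(0.59, array([0.6239, 0.1079, 0.0389]))]
top stop_right_face [(0.71, array([ 0.5951, -0.0991,  0.0395])), (0.55, array([0.5103, 0.0094, 0.0316]))]
top start_top [(0.63, array([ 0.4285, -0.5331,  0.059 ])), (0.62, array([ 0.449 , -0.3665,  0.0598])), (0.4, array([ 0.5961, -0.3906,  0.0626]))]
top stage [(0.73, array([ 0.5535,  0.0297, -0.0022]))]
top spool [(0.82, array([0.4878, 0.3659, 0.0021]))]
top spray [(0.8, array([ 0.7548,  0.1397, -0.0003]))]
top scraper [(0.72, array([ 0.7723, -0.1673, -0.0044]))]
top bracket []
scene fence_mid [(0.7, array([ 0.4513, -0.3692,  0.0607])), (0.35, array([0.559 , 0.0276, 0.0001]))]
scene cover_mid [(0.73, array([0.5147, 0.0089, 0.0333]))]
scene stop_left_face [(0.69, array([0.6181, 0.1113, 0.0388]))]
scene stop_right_face [(0.68, array([ 0.5937, -0.0971,  0.0401]))]
scene start_top [(0.54, array([ 0.5972, -0.3838,  0.0652])), (0.51, array([ 0.4519, -0.3647,  0.0622])), (0.49, array([ 0.4285, -0.5322,  0.0636]))]
scene stage [(0.58, array([0.5541, 0.0285, 0.0034]))]
scene spool [(0.96, array([ 0.493 ,  0.3662, -0.0017]))]
scene spray [(0.7, array([0.76  , 0.1415, 0.0024]))]
scene scraper [(0.94, array([ 0.7679, -0.1716,  0.003 ]))]
scene bracket []
```

View pics/top1.png

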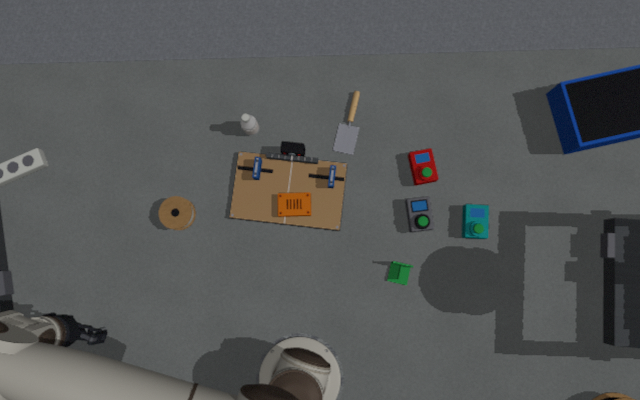

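View pics/scene1.png

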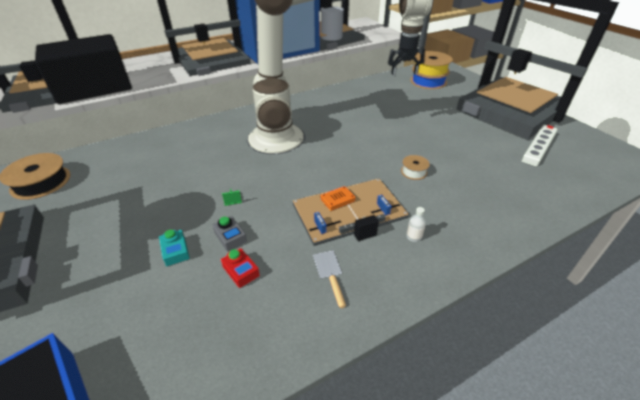

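The top view shows the stage at about (288,190), the orange cover at (294,205), the left stop at (257,168) and the right stop at (332,177). Three things could be taken for the start button: the grey box (420,214), the red one (423,167) and the turquoise one (476,222). The description says grey, so I choose (420,214), world about (0.449,-0.366), and will check it in a crop.

Run:
```python
from h import *
np.set_printoptions(precision=4,suppress=True)
z=np.load('top1.npz');p,d=z['p'],z['d']
cv2.imwrite('pics/crop1.png',cv2.resize(p[130:290,220:500,::-1],None,fx=2.8,fy=2.8,interpolation=cv2.INTER_CUBIC))
hsv=cv2.cvtColor(p,cv2.COLOR_RGB2HSV);H,S,V=[hsv[...,i].astype(int) for i in range(3)]
win=np.zeros(H.shape,bool);win[130:240,220:360]=1
def rect(m,zlo,zhi,name):
    P=pts('top',d,m&win);P=P[(P[:,2]>zlo)&(P[:,2]<zhi)]
    r=cv2.minAreaRect((P[:,:2]*1000).astype(np.float32));print(name,len(P),r,P[:,2].mean())
print(hsv[190,260],hsv[205,294],hsv[168,257],hsv[215,310])
rect((H>4)&(H<14)&(S>200),.038,.05,'cover')
P=pts('top',d,win);q=P[(P[:,2]>.012)&(P[:,2]<.075)&(np.hypot(P[:,0]-.553,P[:,1]-.03)<.22)]
print('plate',cv2.minAreaRect((q[:,:2]*1000).astype(np.float32)))
rect((H>100)&(H<130)&(S>120),.03,.07,'blue')
for x0,n in((250,'L'),(325,'R')):
    m=(H>100)&(H<130)&(S>120);m[:,:x0]=0;m[:,x0+16:]=0;rect(m,.045,.07,n)
c=calibration('wrist');print(c['camera_matrix'],c['R'],c['t'],-np.array(c['R']).T@c['t'])
```

```text
[ 16 112 130] [ 13 235  91] [110  84 122] [ 14 197 124]
cover 92 ((508.9640808105469, 9.03182601928711), (92.9531478881836, 63.15573501586914), 89.51692199707031) 0.04457531305207958
plate ((593.666748046875, 27.010040283203125), (347.3280944824219, 282.0830383300781), 82.0826644897461)
blue 142 ((618.3870849609375, 5.2814178466796875), (243.67616271972656, 86.6803970336914), 82.48841094970703) 0.05452858284572675
L 67 ((621.6837158203125, 119.47822570800781), (16.479082107543945, 63.358585357666016), 83.25772857666016) 0.05650485173280523
R 55 ((591.1882934570312, -105.17410278320312), (17.28541374206543, 61.62786865234375), 82.18999481201172) 0.05819612673086733
[[309.7069   0.     317.2939]
 [  0.     309.7069 204.3218]
 [  0.       0.       1.    ]] [[ 0.3395  0.9406  0.0003]
 [ 0.8898 -0.3213  0.3241]
 [ 0.305  -0.1098 -0.946 ]] [-0.55   -0.0426  0.3791] [0.109  0.5453 0.3726]
```

View pics/crop1.png

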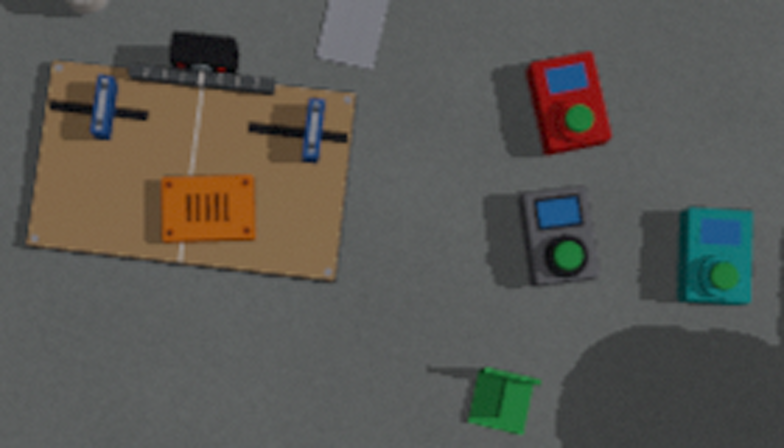

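The crop confirms the choice: the grey box, with its green button on a black collar at crop (568,256), is distinct from the red and turquoise ones. The stage yaw is about -7.6° and the cover is askew by about 7°. I'm moving to hover in front of the stage.

Emit:
{"op": "servo_tool", "data": {
  "moves": [
    [[0, 0, -6.15], [0, 0, 0], 60],
    [[0, 0, -6.15], [0, 0, 0], 60],
    [[0, 0, 0], [-0.03, -0.039, -0.002], 60],
    [[0, 0, 0], [-0.03, -0.039, -0.002], 60],
    [[0, 0, 0], [-0.03, -0.039, -0.002], 60],
    [[0, 0, 0], [-0.03, -0.039, -0.002], 60],
    [[0, 0, 0], [-0.03, -0.039, -0.002], 60],
    [[0, 0, 0], [-0.03, -0.039, -0.002], 60],
    [[0, 0, 0], [-0.03, -0.039, -0.002], 60],
    [[0, 0, 0], [-0.03, -0.039, -0.002], 60],
    [[0, 0, 0], [-0.03, -0.039, -0.002], 60],
    [[0, 0, 0], [-0.03, -0.039, -0.002], 60]
  ],
  "force": 30
}}

```text
time: 2.3
ee_pos: [0.4335, 0.0891, 0.2517]
tcp_rot: [180.0, 0.1, 172.4]
wrist_force: [0.6, 0.7, 0.6]
opening: 0.0513
grasp_force: 0.0
```

Emit:
{"op": "servo_tool", "data": {
  "moves": [
    [[0, 0, 0], [-0.024, -0.037, 0], 60],
    [[0, 0, 0], [-0.024, -0.037, 0], 60],
    [[0, 0, 0], [0, 0, 0], 60],
    [[0, 0, 0], [0, 0, 0], 60]
  ]
}}

```text
time: 2.7
ee_pos: [0.4708, 0.0106, 0.2511]
tcp_rot: [180.0, -0.0, 172.3]
wrist_force: [0.7, 0.4, -0.2]
opening: 0.0515
grasp_force: 0.0
```

```bash
cat >> h.py <<'E'
def fpts(d,mask,zplane=None,uv=None):
    c=calibration('wrist');K=np.array(c['camera_matrix']);R=np.array(c['R']);t=np.array(c['t'])
    if uv is None: v,u=np.nonzero(mask&(d>0))
    else: u,v=np.array(uv,float).T
    a=(u-K[0,2])/K[0,0];b=(v-K[1,2])/K[1,1];th=np.hypot(a,b)+1e-9;k=np.tan(th)/th
    r=np.c_[a*k,b*k,np.ones(len(a))]
    C=-R.T@t; D=r@R
    if zplane is None: s=d[v.astype(int),u.astype(int)]
    else: s=(zplane-C[2])/D[:,2]
    return C+D*s[:,None]
E
python3 - <<'E'
from h import *
np.set_printoptions(precision=4,suppress=True)
p,d=save('wrist','w1.png');np.savez('w1.npz',p=p,d=d)
for n in ['fence_mid','cover_mid','stop_left_face','stop_right_face','start_top','stage']:
    print(n,[(round(r['score'],2),w('wrist',r['xyz'])) for r in mark_of(n,'wrist')[:3]])
full=np.ones(d.shape,bool)
P=fpts(d,full);ok=(d>0).ravel()
hsv=cv2.cvtColor(p,cv2.COLOR_RGB2HSV)[d>0].astype(int);H,S,V=hsv.T
def rect(m,n):
    q=P[m];print(n,len(q),cv2.minAreaRect((q[:,:2]*1000).astype(np.float32)) if len(q)>5 else '',q[:,2].mean() if len(q) else '')
near=(P[:,0]>.4)&(P[:,0]<.72)&(abs(P[:,1])<.25)
rect(near&(H>4)&(H<15)&(S>200)&(P[:,2]>.035)&(P[:,2]<.05),'cover')
bl=near&(H>100)&(H<130)&(S>90)&(P[:,2]>.05)&(P[:,2]<.07)
rect(bl&(P[:,1]>0),'L');rect(bl&(P[:,1]<0),'R')
rect(near&(P[:,2]>.014)&(P[:,2]<.026)&(H>10)&(H<22),'plate')
E
```

```text
fence_mid [(0.65, array([0.6461, 0.0152, 0.0317]))]
cover_mid [(0.78, array([0.5113, 0.0072, 0.0272])), (0.32, array([ 0.4889,  0.3694, -0.0005]))]
stop_left_face [(0.87, array([0.6186, 0.1115, 0.0363])), (0.17, array([0.5099, 0.0088, 0.0178]))]
stop_right_face [(0.64, array([ 0.5916, -0.0944,  0.0346]))]
start_top [(0.81, array([ 0.4537, -0.3715,  0.0607])), (0.67, array([ 0.4246, -0.5299,  0.0615])), (0.51, array([ 0.5962, -0.3875,  0.0601]))]
stage [(0.9, array([0.5591, 0.0269, 0.0022]))]
cover 73 ((510.6845703125, 9.75007152557373), (42.714256286621094, 26.994234085083008), 89.29326629638672) 0.043517264258107306
L 360 ((644.0459594726562, 92.564697265625), (54.14124298095703, 128.75421142578125), 39.000648498535156) 0.057015992082351315
R 132 ((615.5156860351562, -61.251258850097656), (145.59326171875, 27.74835205078125), 42.533912658691406) 0.056665031906993346
plate 24142 ((556.1631469726562, 28.651214599609375), (337.2398376464844, 206.30638122558594), 82.5736312866211) 0.019159880321551054
```

View pics/w1.png

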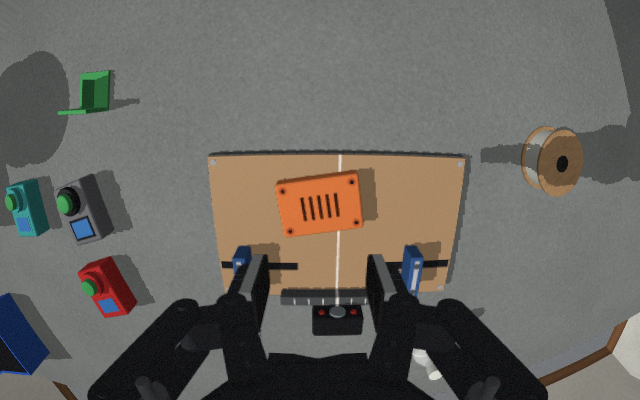

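```bash
cat > line.py <<'E'
from h import *
np.set_printoptions(precision=4,suppress=True)
z=np.load('w1.npz');p,d=z['p'],z['d']
hsv=cv2.cvtColor(p,cv2.COLOR_RGB2HSV).astype(int)
m=(hsv[...,1]<70)&(hsv[...,2]>120);m[:,:325]=0;m[:,350:]=0;m[:157]=0;m[283:]=0
v,u=np.nonzero(m);P=fpts(None,None,.0205,np.c_[u,v])
l=cv2.fitLine((P[:,:2]).astype(np.float32),cv2.DIST_HUBER,0,.001,.001).ravel();print('line',len(P),l,np.degrees(np.arctan2(l[1],l[0])))
m=(hsv[...,0]>3)&(hsv[...,0]<14)&(hsv[...,1]>170);m[:160]=0;m[245:]=0;m[:,:265]=0;m[:,370:]=0
m=cv2.morphologyEx(m.astype(np.uint8),cv2.MORPH_CLOSE,np.ones((9,9)))>0
v,u=np.nonzero(m);P=fpts(None,None,.044,np.c_[u,v])
print('cover',cv2.minAreaRect((P[:,:2]*1000).astype(np.float32)))
# plate corners
c=fpts(None,None,.02,[[209,156],[465,157]]);print(c,c.mean(0),np.linalg.norm(c[0]-c[1]))
E
python3 line.py
```

```text
line 204 [ 0.992  -0.1265  0.5636  0.0276] -7.2666216
cover ((507.4542236328125, 9.99625015258789), (72.29354858398438, 97.95562744140625), 0.7085858583450317)
[[ 0.4332 -0.1213  0.02  ]
 [ 0.4752  0.2076  0.02  ]] [0.4542 0.0431 0.02  ] 0.3315900457040171
```

The wrist view shows the cover at (320,203), the white line from (340,156) to (337,285), and the stops at (242,262) and (412,268). From it the stage centre is about (0.5555, 0.0287) at yaw -7.35°. The cover is at stage (-44,-25) mm, turned about +8° relative to the stage. Next I lower the fingers in front of the cover.

Emit:
{"op": "servo_tool", "data": {
  "moves": [
    [[0, 0, -0.3], [0.033, 0.004, 0], 60],
    [[0, 0, 0], [0, 0, 0.045], 60],
    [[0, 0, 0], [0, 0, 0.045], 60],
    [[0, 0, 0], [0, 0, 0.045], 60],
    [[0, 0, 0], [0, 0, 0.045], 60],
    [[0, 0, 0], [0, 0, 0.03], 60],
    [[0, 0, 0], [0, 0, 0.015], 60],
    [[0, 0, 0], [0, 0, 0], 60],
    [[0, 0, 0], [0, 0, 0], 60]
  ]
}}

```text
time: 3.95
ee_pos: [0.4387, 0.0201, 0.027]
tcp_rot: [180.0, 0.0, 172.8]
wrist_force: [0.2, -0.1, 0.8]
opening: 0.0509
grasp_force: 0.0
```

Emit:
{"op": "servo_tool", "data": {
  "moves": [
    [[0, 0, 0], [-0.01, 0, 0], 60],
    [[0, 0, 0], [-0.008, 0, 0], 60],
    [[0, 0, 0], [-0.008, 0, 0], 60],
    [[0, 0, 0], [-0.008, 0, 0], 60],
    [[0, 0, 0], [-0.008, 0, 0], 60],
    [[0, 0, 0], [-0.008, 0, 0], 60],
    [[0, 0, 0], [-0.008, 0, 0], 60],
    [[0, 0, 0], [-0.008, 0, 0], 60],
    [[0, 0, 0], [-0.008, 0, 0], 60],
    [[0, 0, 0], [-0.008, 0, 0], 60],
    [[0, 0, 0], [-0.008, 0, 0], 60],
    [[0, 0, 0], [-0.008, 0, 0], 60]
  ]
}}

```text
time: 5.15
ee_pos: [0.5365, 0.0073, 0.0262]
tcp_rot: [-180.0, -0.0, 172.7]
wrist_force: [-0.6, -0.3, 0.7]
opening: 0.0515
grasp_force: 0.4
```

Emit:
{"op": "servo_tool", "data": {
  "moves": [
    [[0, 0, 0], [-0.005, 0, 0], 60],
    [[0, 0, 0], [-0.005, 0, 0], 60],
    [[0, 0, 0], [-0.004, 0, 0], 60],
    [[0, 0, 0], [-0.003, 0, 0], 60],
    [[0, 0, 0], [-0.002, 0, 0], 60],
    [[0, 0, 0], [-0.002, 0, 0], 60]
  ]
}}

```text
time: 5.75
ee_pos: [0.5567, 0.0047, 0.0263]
tcp_rot: [180.0, -0.0, 172.7]
wrist_force: [-0.3, 0.3, -1.0]
opening: 0.0515
grasp_force: 0.2
```

```bash
cat > st.py <<'E'
from h import *
o=get_obs();a=np.radians(-7.35);R=np.array([[np.cos(a),-np.sin(a)],[np.sin(a),np.cos(a)]])
s=R.T@(np.array(o['ee_pos'])[:2]-[.5555,.0287]);f=R.T@np.array(o['wrist_force'])[:2]
print('t',o['time'],'stage xy mm',(s*1000).round(1),'F stage',f.round(1),'z',o['ee_pos'][2],o['q'])
E
python3 st.py
```

```text
t 5.75 stage xy mm [  4.3 -23.7] F stage [-0.3  0.3] z 0.026273679718158957 [ 4.82763266e-01  6.98186596e+00 -1.04993425e+01  7.25212843e+01
  5.22215077e-04  7.75289250e+00]
```

Emit:
{"op": "servo_tool", "data": {
  "moves": [
    [[0, 0, 0], [-0.001, 0, 0], 60],
    [[0, 0, 0], [-0.001, 0, 0], 60],
    [[0, 0, 0], [-0.001, 0, 0], 60],
    [[0, 0, 0], [0, 0, 0], 60]
  ]
}}

```text
time: 6.15
ee_pos: [0.5598, 0.0043, 0.0264]
tcp_rot: [180.0, 0.0, 172.7]
wrist_force: [-0.8, 0.1, -0.1]
opening: 0.0516
grasp_force: 0.0
```

Emit:
{"op": "servo_tool", "data": {
  "moves": [
    [[0, 0, 0], [-0.001, 0, 0], 60],
    [[0, 0, 0], [-0.001, 0, 0], 60],
    [[0, 0, 0], [0, 0, 0], 60]
  ]
}}

```text
time: 6.45
ee_pos: [0.5617, 0.0041, 0.0263]
tcp_rot: [-180.0, 0.0, 172.7]
wrist_force: [0.4, 0.1, -0.1]
opening: 0.051
grasp_force: 0.0
```

Emit:
{"op": "servo_tool", "data": {
  "moves": [
    [[0, 0, 0], [-0.001, 0, 0], 60],
    [[0, 0, 0], [-0.001, 0, 0], 60],
    [[0, 0, 0], [0, 0, 0], 60]
  ]
}}

```text
time: 6.75
ee_pos: [0.5621, 0.0041, 0.0263]
tcp_rot: [180.0, -0.2, 172.7]
wrist_force: [-9.5, 2.9, 6.6]
opening: 0.0509
grasp_force: 4.9
```

The force step at stage x ≈ 9.7 mm means the cover is on the fence. I back off, lift, close the fingers, and go outside the left stop.

Emit:
{"op": "servo_tool", "data": {
  "moves": [
    [[0, 0, 0], [0.01, 0, 0], 60],
    [[0, 0, 0], [0.012, 0, 0], 30],
    [[0, 0, 0], [0, 0, -0.045], 0],
    [[0, 0, 0], [0, 0, -0.045], 0],
    [[0, 0, 0], [-0.0157, 0.041, 0], 0],
    [[0, 0, 0], [-0.0157, 0.041, 0], 0],
    [[0, 0, 0], [-0.0157, 0.041, 0], 0],
    [[0, 0, 0], [-0.0157, 0.041, 0], 0],
    [[0, 0, 0], [0, 0, 0], 0],
    [[0, 0, 0], [0, 0, 0], 0]
  ]
}}

```text
time: 7.75
ee_pos: [0.6246, 0.1621, 0.1156]
tcp_rot: [-180.0, -0.0, 172.8]
wrist_force: [0.1, -0.1, -0.0]
opening: -0.0
grasp_force: 0.0
```

```bash
python3 st.py
python3 - <<'E'
from h import *
p,d=save('wrist','w2.png');np.savez('w2.npz',p=p,d=d)
a=np.radians(-7.35);R=np.array([[np.cos(a),-np.sin(a)],[np.sin(a),np.cos(a)]])
for n in ['fence_mid','cover_mid','stop_left_face','stop_right_face','start_top']:
    for r in mark_of(n,'wrist')[:2]:
        X=w('wrist',r['xyz']);print(n,round(r['score'],2),X.round(4),((X[:2]-[.5555,.0287])@R*1000).round(1))
E
```

```text
t 7.75 stage xy mm [ 51.4 141.1] F stage [ 0.1 -0.1] z 0.11560223105100884 [ 1.45527504e+01  1.74291444e+01  1.16955489e+01  8.43200608e+01
 -1.48167525e-02  2.17298102e+01]
cover_mid 0.96 [ 0.6085 -0.0123  0.0258] [ 57.8 -33.8]
stop_left_face 0.7 [0.6237 0.1069 0.0379] [57.6 86.3]
stop_right_face 0.84 [ 0.5947 -0.0966  0.0348] [  54.9 -119.3]
stop_right_face 0.73 [ 0.7608  0.1398 -0.0024] [189.4 136.5]
```

View pics/w2.png

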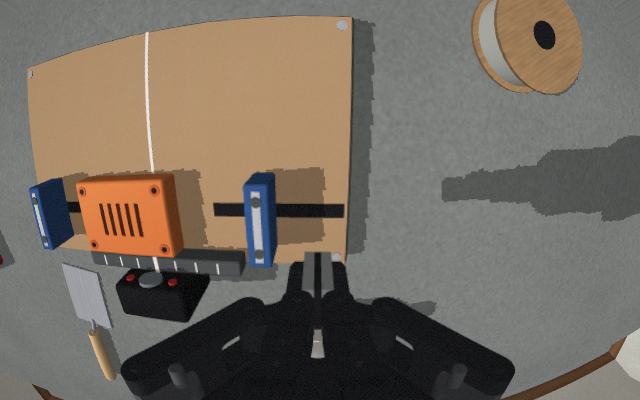

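The picture shows the cover flat on the fence at (130,215), the left stop at (260,220) and the right stop at (50,215). The closed fingers at (318,275) are outside the left stop. I lower and push inwards.

Emit:
{"op": "servo_tool", "data": {
  "moves": [
    [[0, 0, 0], [0, 0, 0.03], 0],
    [[0, 0, 0], [0, 0, 0.03], 0],
    [[0, 0, 0], [0, 0, 0.02], 0],
    [[0, 0, 0], [0, -0.005, 0], 0],
    [[0, 0, 0], [0, -0.005, 0], 0],
    [[0, 0, 0], [0, -0.003, 0], 0],
    [[0, 0, 0], [0, -0.003, 0], 0],
    [[0, 0, 0], [0, -0.003, 0], 0],
    [[0, 0, 0], [0, -0.003, 0], 0]
  ]
}}

```text
time: 8.95
ee_pos: [0.6226, 0.1397, 0.0373]
tcp_rot: [179.9, 0.1, 172.7]
wrist_force: [0.4, 3.4, 2.0]
opening: -0.0001
grasp_force: 1.5
```

Emit:
{"op": "servo_tool", "data": {
  "moves": [
    [[0, 0, 0], [0, -0.004, 0], 0],
    [[0, 0, 0], [0, -0.004, 0], 0],
    [[0, 0, 0], [0, -0.004, 0], 0],
    [[0, 0, 0], [0, -0.004, 0], 0]
  ]
}}

```text
time: 9.35
ee_pos: [0.6201, 0.1234, 0.0364]
tcp_rot: [180.0, 0.0, 172.7]
wrist_force: [0.9, 3.1, 3.6]
opening: -0.0002
grasp_force: 1.6
```

```bash
python3 st.py
python3 - <<'E'
from h import *
p,d=save('wrist','w3.png');np.savez('w3.npz',p=p,d=d)
E
```

```text
t 9.35 stage xy mm [ 51.9 102.2] F stage [0.5 3.2] z 0.03639909968422929 [1.12538742e+01 1.67511593e+01 2.06876928e+00 7.52998309e+01
 5.10926873e-03 1.85188932e+01]
```

View pics/w3.png

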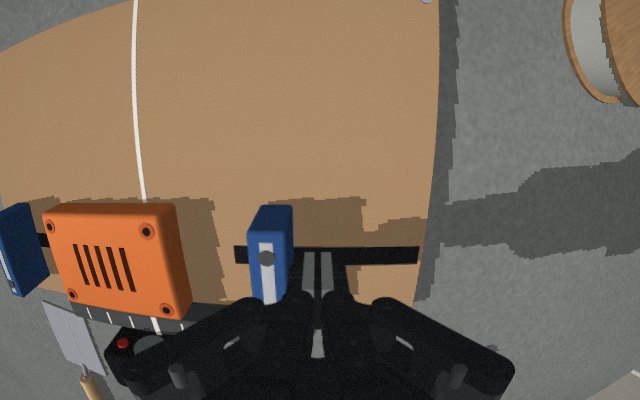

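```bash
cat > ms.py <<'E'
from h import *
import sys
a=np.radians(-7.35);R=np.array([[np.cos(a),-np.sin(a)],[np.sin(a),np.cos(a)]])
def S(P): return (P[:,:2]-[.5555,.0287])@R*1000
def meas(p,d):
    hsv=cv2.cvtColor(p,cv2.COLOR_RGB2HSV).astype(int);H,Sa,V=hsv[...,0],hsv[...,1],hsv[...,2]
    P=fpts(d,np.ones(d.shape,bool));s=S(P);z=P[:,2]*1000;h=hsv[d>0]
    bl=(h[:,0]>100)&(h[:,0]<130)&(h[:,1]>90)&(s[:,0]>22)&(s[:,0]<82)
    for nm,sg in(('L',1),('R',-1)):
        m=bl&(s[:,1]*sg>0)
        t=m&(abs(z-59)<4)
        if t.sum()>20: print(nm,'top y range',np.percentile(s[t,1],[1,50,99]).round(1),'z',np.median(z[t]).round(1),t.sum())
        f=m&(z>30)&(z<52)
        if f.sum()>20: print(nm,'side y',np.percentile(s[f,1],[5,50,95]).round(1),f.sum())
    o=(h[:,0]>2)&(h[:,0]<14)&(h[:,1]>170)&(abs(z-44)<4)&(s[:,0]>10)&(s[:,0]<100)
    q=s[o];print('cover',len(q),cv2.minAreaRect(q.astype(np.float32)),np.percentile(q,[.5,99.5],axis=0).round(1).tolist(),np.median(z[o]).round(1))
    # white line on plate
    v,u=np.nonzero((Sa<60)&(V>130));X=S(fpts(None,None,.0205,np.c_[u,v]))
    k=(X[:,0]>-90)&(X[:,0]<10)&(abs(X[:,1])<10)
    if k.sum()>20:
        c=np.polyfit(X[k,0],X[k,1],1);print('line y at x=-50,0,55',np.polyval(c,[-50,0,55]).round(2),k.sum())
if __name__=='__main__':
    if len(sys.argv)>2: p,d=save('wrist',sys.argv[2])
    else:
        z=np.load(sys.argv[1]);p,d=z['p'],z['d']
    meas(p,d)
E
python3 ms.py w3.npz
```

```text
L top y range [70.3 81.3 87.7] z 57.4 1777
L side y [72.2 83.1 87.9] 754
R top y range [-138.  -123.1 -119.3] z 57.1 403
R side y [-123.  -121.5 -119.9] 1597
cover 10856 ((56.054744720458984, -30.242172241210938), (100.44112396240234, 70.49888610839844), 89.61328887939453) [[21.4, -78.0], [89.2, 19.1]] 42.6
line y at x=-50,0,55 [-1.53 -1.78 -2.07] 811
```

Emit:
{"op": "servo_tool", "data": {
  "moves": [
    [[0, 0, 0], [0, -0.004, 0], 0],
    [[0, 0, 0], [0, -0.004, 0], 0],
    [[0, 0, 0], [0, -0.004, 0], 0],
    [[0, 0, 0], [0, -0.004, 0], 0],
    [[0, 0, 0], [0, -0.004, 0], 0],
    [[0, 0, 0], [0, 0, 0], 0]
  ]
}}

```text
time: 10.0
ee_pos: [0.6172, 0.103, 0.0361]
tcp_rot: [-180.0, -0.0, 172.7]
wrist_force: [-0.3, 0.4, 0.4]
opening: 0.0001
grasp_force: 0.0
```

```bash
python3 st.py; python3 ms.py x w4.png
```

```text
t 10.0 stage xy mm [51.7 81.6] F stage [-0.3  0.3] z 0.03610424628911239 [ 9.48831363e+00  1.59415723e+01  1.03871383e+00  7.51340496e+01
 -2.96767099e-02  1.67965610e+01]
L top y range [50.2 61.  67.7] z 57.4 1773
L side y [52.3 63.5 67.9] 708
R top y range [-138.  -123.2 -119. ] z 57.2 648
R side y [-122.2 -120.8 -119.4] 1721
cover 12644 ((55.878665924072266, -29.615615844726562), (100.74280548095703, 70.19216918945312), 89.81646728515625) [[21.5, -77.4], [89.3, 19.7]] 42.5
line y at x=-50,0,55 [-0.97 -1.28 -1.62] 923
```

Emit:
{"op": "servo_tool", "data": {
  "moves": [
    [[0, 0, 0], [0, 0.008, 0], 0],
    [[0, 0, 0], [0, 0, -0.045], 0],
    [[0, 0, 0], [0, 0, -0.045], 0],
    [[0, 0, 0], [0, -0.045, -0.015], 0],
    [[0, 0, 0], [0, -0.044, -0.015], 0],
    [[0, 0, 0], [0, 0, 0], 0],
    [[0, 0, 0], [0, 0, 0], 0]
  ]
}}

```text
time: 10.75
ee_pos: [0.6074, 0.023, 0.1564]
tcp_rot: [180.0, 0.0, 172.6]
wrist_force: [0.5, 1.0, -0.6]
opening: -0.0002
grasp_force: 0.0
```

```bash
python3 st.py; python3 ms.py x w5.png
```

```text
t 10.75 stage xy mm [52.2  1. ] F stage [0.4 1. ] z 0.15643374581006417 [ 2.16962535e+00  1.20624365e+01  9.72482882e+00  8.76417475e+01
 -2.24506406e-04  9.53613530e+00]
L top y range [50.4 55.6 67.5] z 57.0 880
L side y [49.7 50.3 55.1] 340
R top y range [-137.  -124.5 -119.3] z 56.8 715
R side y [-120.4 -119.9 -119.3] 599
cover 7926 ((54.355712890625, -183.1114501953125), (406.50347900390625, 68.51264953613281), 89.5690689086914) [[21.7, -77.8], [89.0, 19.3]] 42.0
line y at x=-50,0,55 [-1.03 -1.01 -0.97] 440
```

View pics/w5.png

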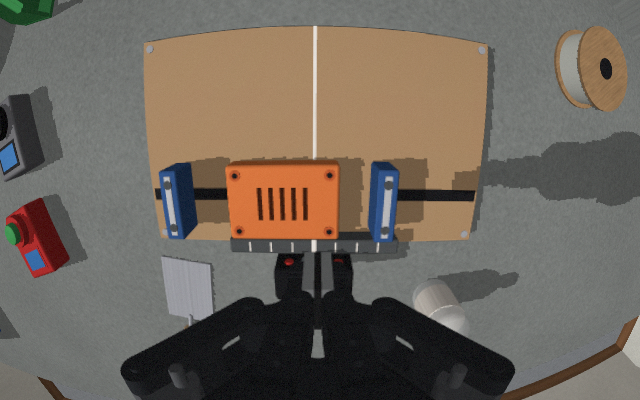

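The view from above the line shows the line at column 315, the left stop at (384,200), the right stop at (178,200) and the cover at (283,200) flat on the fence at row 243. I use the plate and fence extents to check where the line is.

Run:
```python
from ms import *
p,d=camera('wrist');np.savez('w5.npz',p=p,d=d)
P=fpts(d,np.ones(d.shape,bool));s=S(P);z=P[:,2]*1000;h=cv2.cvtColor(p,cv2.COLOR_RGB2HSV)[d>0].astype(int)
f=(s[:,0]>92)&(s[:,0]<103)&(z>36)&(z<45)&(abs(s[:,1])<100);print('fence',f.sum(),np.percentile(s[f,1],[.5,99.5]),np.median(z[f]))
pl=(z>14)&(z<24)&(h[:,0]>10)&(h[:,0]<22)&(h[:,1]>80)
for x in(-80,-50,-20,0):
    k=pl&(abs(s[:,0]-x)<8)&(abs(s[:,1])<185);e=np.percentile(s[k,1],[.1,99.9]);print(x,e,e.mean(),np.median(z[k]))
```

```text
fence 1779 [-80.76900363  76.72702031] 40.281565909990434
-80 [-168.27689817  165.87204027] -1.2024289484330808 18.527934826162497
-50 [-168.04617308  165.97884614] -1.0336634730846868 18.493211594239167
-20 [-168.26421864  165.28095211] -1.491633265824035 18.45060102432833
0 [-168.3942725   165.29798693] -1.548142785107217 18.414540510884702
```

Emit:
{"op": "servo_tool", "data": {
  "moves": [
    [[0, 0, 0], [0, -0.041, 0], 0],
    [[0, 0, 0], [0, -0.041, 0], 0],
    [[0, 0, 0], [0, -0.041, 0], 0],
    [[0, 0, 0], [0, -0.041, 0], 0],
    [[0, 0, 0], [0, 0, 0.04], 0],
    [[0, 0, 0], [0, 0, 0.04], 0],
    [[0, 0, 0], [0, 0, 0.03], 0],
    [[0, 0, 0], [0, 0, 0.01], 0],
    [[0, 0, 0], [0, 0, 0], 0]
  ]
}}

```text
time: 11.75
ee_pos: [0.5857, -0.138, 0.0346]
tcp_rot: [180.0, -0.2, 172.8]
wrist_force: [0.7, 0.8, 1.1]
opening: -0.0001
grasp_force: 0.0
```

```bash
python3 st.py
```

```text
t 11.75 stage xy mm [  51.2 -161.5] F stage [0.6 0.9] z 0.03455108362378151 [-1.32612753e+01  1.29252840e+01 -2.77166821e+00  7.45018719e+01
  2.08779183e-03 -6.06686642e+00]
```

Emit:
{"op": "servo_tool", "data": {
  "moves": [
    [[0, 0, 0], [0, 0.005, 0], 0],
    [[0, 0, 0], [0, 0.005, 0], 0],
    [[0, 0, 0], [0, 0.004, 0], 0],
    [[0, 0, 0], [0, 0.004, 0], 0],
    [[0, 0, 0], [0, 0.004, 0], 0],
    [[0, 0, 0], [0, 0.004, 0], 0],
    [[0, 0, 0], [0, 0.004, 0], 0],
    [[0, 0, 0], [0, 0.004, 0], 0],
    [[0, 0, 0], [0, 0.004, 0], 0],
    [[0, 0, 0], [0, 0.004, 0], 0],
    [[0, 0, 0], [0, 0.004, 0], 0],
    [[0, 0, 0], [0, 0.003, 0], 0]
  ]
}}

```text
time: 12.95
ee_pos: [0.5928, -0.0903, 0.0363]
tcp_rot: [180.0, 0.0, 172.7]
wrist_force: [1.9, -3.7, 1.1]
opening: -0.0004
grasp_force: 1.5
```

Emit:
{"op": "servo_tool", "data": {
  "moves": [
    [[0, 0, 0], [0, 0.003, 0], 0],
    [[0, 0, 0], [0, 0.003, 0], 0],
    [[0, 0, 0], [0, 0.003, 0], 0],
    [[0, 0, 0], [0, 0.003, 0], 0],
    [[0, 0, 0], [0, 0.003, 0], 0],
    [[0, 0, 0], [0, 0.003, 0], 0],
    [[0, 0, 0], [0, 0.003, 0], 0],
    [[0, 0, 0], [0, 0.002, 0], 0]
  ]
}}

```text
time: 13.75
ee_pos: [0.5956, -0.0675, 0.0362]
tcp_rot: [180.0, -0.0, 172.7]
wrist_force: [1.3, -3.1, 0.2]
opening: -0.0001
grasp_force: 1.7
```

```bash
python3 st.py; python3 ms.py x w6.png
```

```text
t 13.75 stage xy mm [ 52.1 -90.3] F stage [ 1.7 -2.9] z 0.036236103063647745 [-6.46688643e+00  1.23761052e+01 -3.23020201e+00  7.43987790e+01
  4.01519666e-03  7.97065226e-01]
L top y range [48.6 52.8 66.7] z 57.4 1138
L side y [48.8 49.8 55. ] 1973
R top y range [-76.6 -70.8 -59.4] z 57.6 1713
R side y [-76.9 -76.4 -74.4] 271
cover 13721 ((56.19822311401367, -8.25888442993164), (99.48802185058594, 70.22381591796875), 89.5728988647461) [[21.7, -54.8], [89.1, 38.9]] 42.7
line y at x=-50,0,55 [-2.42 -2.77 -3.15] 902
```

Emit:
{"op": "servo_tool", "data": {
  "moves": [
    [[0, 0, 0], [0, 0.002, 0], 0],
    [[0, 0, 0], [0, 0.002, 0], 0],
    [[0, 0, 0], [0, 0.001, 0], 0],
    [[0, 0, 0], [0, 0.001, 0], 0],
    [[0, 0, 0], [0, 0, 0], 0]
  ]
}}

```text
time: 14.3
ee_pos: [0.5963, -0.0616, 0.0362]
tcp_rot: [180.0, -0.0, 172.7]
wrist_force: [1.7, -2.7, -0.1]
opening: -0.0003
grasp_force: 1.0
```

```bash
python3 st.py; python3 ms.py x w7.png
```

```text
t 14.3 stage xy mm [ 52.  -84.4] F stage [ 2.1 -2.5] z 0.036223512754473906 [-5.90902353e+00  1.23907411e+01 -3.21439538e+00  7.44066803e+01
  1.29351676e-02  1.35086868e+00]
L top y range [48.5 52.6 66.4] z 57.5 1210
L side y [48.6 49.6 58.8] 1469
R top y range [-71.  -65.2 -53.7] z 57.6 1722
R side y [-71.2 -70.8 -62. ] 282
cover 13699 ((55.932350158691406, -2.646770477294922), (99.20662689208984, 69.49024963378906), 89.67434692382812) [[21.8, -49.2], [89.1, 44.5]] 42.7
line y at x=-50,0,55 [-2.6  -2.93 -3.3 ] 944
```

Emit:
{"op": "servo_tool", "data": {
  "moves": [
    [[0, 0, 0], [0, -0.01, 0], 0],
    [[0, 0, 0], [0, 0, -0.045], 0],
    [[0, 0, 0], [0, 0, -0.045], 0],
    [[0, 0, 0], [0, 0.048, -0.01], 0],
    [[0, 0, 0], [0, 0.046, -0.01], 0],
    [[0, 0, 0], [0, 0, 0], 0],
    [[0, 0, 0], [0, 0, 0], 0]
  ]
}}

```text
time: 15.05
ee_pos: [0.6068, 0.0222, 0.1462]
tcp_rot: [180.0, -0.0, 172.9]
wrist_force: [-0.0, -0.9, 0.4]
opening: 0.0001
grasp_force: 0.0
```

```bash
python3 st.py
cat > pix.py <<'E'
from ms import *
p,d=save('wrist',sys.argv[1]);np.savez('last.npz',p=p,d=d)
meas(p,d)
hsv=cv2.cvtColor(p,cv2.COLOR_RGB2HSV).astype(int)
# edges along tool rows at fixed stage x, sub-mm sampling: map stage (x,y,z)->pixel
c=calibration('wrist');K=np.array(c['camera_matrix']);Rc=np.array(c['R']);t=np.array(c['t'])
def proj(X):
    q=X@Rc.T+t;r=np.hypot(q[:,0],q[:,1]);th=np.arctan2(r,q[:,2]);return np.c_[K[0,2]+K[0,0]*th*q[:,0]/r,K[1,2]+K[1,1]*th*q[:,1]/r].astype(np.float32)
ys=np.arange(-100,100,.1)
def prof(x,z):
    xy=np.c_[np.full(len(ys),x),ys]/1000@R.T+[.5555,.0287];uv=proj(np.c_[xy,np.full(len(ys),z/1000)])
    return cv2.remap(cv2.cvtColor(p,cv2.COLOR_RGB2HSV),uv[:,0][None],uv[:,1][None],cv2.INTER_LINEAR)[0].astype(int)
def runs(m): 
    e=np.flatnonzero(np.diff(np.r_[0,m.astype(int),0]));return [(ys[a_].round(1),ys[min(b,len(ys)-1)].round(1)) for a_,b in zip(e[::2],e[1::2]) if b-a_>20]
for x in(30,70): 
    h=prof(x,42.5);print('orange',x,runs((h[:,0]<15)&(h[:,1]>170)))
    h=prof(x,57.5);print('blue',x,runs((h[:,0]>100)&(h[:,0]<130)&(h[:,1]>60)))
for x in(-60,-20,10):
    h=prof(x,18.5);print('line',x,runs((h[:,1]<80)&(h[:,2]>110)))
h=prof(97,40.5);print('fence line',runs((h[:,1]<80)&(h[:,2]>120)))
E
python3 pix.py w8.png
```

```text
t 15.05 stage xy mm [51.7  0.1] F stage [ 0.1 -0.9] z 0.14616366712084966 [2.08639183e+00 1.20049214e+01 8.52592102e+00 8.65535435e+01
 1.61266884e-02 9.23632247e+00]
L top y range [48.3 53.7 66.1] z 57.2 933
L side y [48.  48.8 59.6] 396
R top y range [-70.9 -58.8 -53.3] z 57.2 950
R side y [-54.4 -53.8 -53.3] 176
cover 8641 ((58.772789001464844, -178.57061767578125), (70.78721618652344, 448.78851318359375), 1.0856812000274658) [[21.9, -52.4], [89.7, 44.7]] 42.4
line y at x=-50,0,55 [-2.68 -2.82 -2.97] 471
orange 30 [(np.float64(-52.5), np.float64(-47.0)), (np.float64(-42.4), np.float64(35.7)), (np.float64(39.7), np.float64(45.2))]
blue 30 [(np.float64(-70.6), np.float64(-65.9)), (np.float64(-59.7), np.float64(-50.2)), (np.float64(43.7), np.float64(54.8)), (np.float64(61.0), np.float64(65.7))]
orange 70 [(np.float64(-52.4), np.float64(44.7))]
blue 70 [(np.float64(-71.0), np.float64(-66.2)), (np.float64(-60.0), np.float64(-51.1)), (np.float64(43.1), np.float64(54.5)), (np.float64(60.6), np.float64(65.6))]
line -60 [(np.float64(-4.5), np.float64(-0.6))]
line -20 [(np.float64(-4.6), np.float64(-0.9))]
line 10 [(np.float64(-5.0), np.float64(-1.0))]
fence line [(np.float64(-90.1), np.float64(-85.3)), (np.float64(-65.0), np.float64(-62.4)), (np.float64(-44.9), np.float64(-42.7)), (np.float64(-24.9), np.float64(-22.3)), (np.float64(-6.3), np.float64(-1.5)), (np.float64(15.2), np.float64(17.6)), (np.float64(35.1), np.float64(37.5)), (np.float64(55.3), np.float64(57.5))]
```

The cover is centred on the line to within about 0.5 mm and touches the right stop. A gap of about 1.5 mm is left at the left stop, so I nudge that one snug.

Emit:
{"op": "servo_tool", "data": {
  "moves": [
    [[0, 0, 0], [0, 0.046, 0], 0],
    [[0, 0, 0], [0, 0.046, 0], 0],
    [[0, 0, 0], [0, 0, 0.045], 0],
    [[0, 0, 0], [0, 0, 0.045], 0],
    [[0, 0, 0], [0, 0, 0.02], 0],
    [[0, 0, 0], [0, -0.004, 0], 0],
    [[0, 0, 0], [0, -0.004, 0], 0],
    [[0, 0, 0], [0, -0.002, 0], 0],
    [[0, 0, 0], [0, 0, 0], 0]
  ]
}}

```text
time: 16.0
ee_pos: [0.6183, 0.1022, 0.0382]
tcp_rot: [180.0, 0.1, 172.7]
wrist_force: [0.0, -0.4, 0.2]
opening: 0.0003
grasp_force: 0.0
```

```bash
python3 st.py
```

```text
t 16.0 stage xy mm [52.9 80.9] F stage [ 0.1 -0.4] z 0.038186988410744256 [9.38471500e+00 1.58237810e+01 1.12786943e+00 7.51519058e+01
 2.21144486e-03 1.67086423e+01]
```

Emit:
{"op": "servo_tool", "data": {
  "moves": [
    [[0, 0, 0], [0, -0.0005, 0], 0],
    [[0, 0, 0], [0, -0.0005, 0], 0]
  ]
}}

```text
time: 16.2
ee_pos: [0.6178, 0.102, 0.0373]
tcp_rot: [180.0, 0.1, 172.7]
wrist_force: [1.3, 2.5, 1.7]
opening: 0.0002
grasp_force: 1.2
```

Emit:
{"op": "servo_tool", "data": {
  "moves": [
    [[0, 0, 0], [0, -0.0005, 0], 0],
    [[0, 0, 0], [0, -0.0005, 0], 0]
  ]
}}

```text
time: 16.4
ee_pos: [0.6174, 0.1012, 0.0367]
tcp_rot: [180.0, 0.1, 172.8]
wrist_force: [1.4, 2.5, 1.8]
opening: 0.0001
grasp_force: 1.3
```

Emit:
{"op": "servo_tool", "data": {
  "moves": [
    [[0, 0, 0], [0, -0.0005, 0], 0]
  ]
}}

```text
time: 16.5
ee_pos: [0.6173, 0.1006, 0.0366]
tcp_rot: [180.0, 0.0, 172.7]
wrist_force: [1.2, 1.4, 2.2]
opening: -0.0001
grasp_force: 1.3
```

Emit:
{"op": "servo_tool", "data": {
  "moves": [
    [[0, 0, 0], [0, -0.0005, 0], 0]
  ]
}}

```text
time: 16.6
ee_pos: [0.6172, 0.1004, 0.0365]
tcp_rot: [179.9, 0.0, 172.8]
wrist_force: [0.2, 6.2, 1.8]
opening: -0.0001
grasp_force: 3.2
```

Emit:
{"op": "servo_tool", "data": {
  "moves": [
    [[0, 0, 0], [0, -0.0005, 0], 0]
  ]
}}

```text
time: 16.7
ee_pos: [0.6171, 0.1, 0.0365]
tcp_rot: [179.9, 0.0, 172.8]
wrist_force: [1.4, 6.0, 1.4]
opening: -0.0002
grasp_force: 3.2
```

```bash
python3 st.py;python3 pix.py w9.png | grep -v fence
```

```text
t 16.7 stage xy mm [52.  78.6] F stage [0.6 6.1] z 0.03654643306032242 [9.17540735e+00 1.57713969e+01 8.79875525e-01 7.50601974e+01
 6.79360034e-02 1.64134952e+01]
L top y range [47.6 58.3 64.8] z 57.5 1771
L side y [49.5 60.1 65. ] 681
R top y range [-70.4 -56.6 -52.3] z 57.3 1219
R side y [-54.5 -53.3 -52.4] 1100
cover 13839 ((56.119754791259766, -3.6331329345703125), (98.88037109375, 70.09830474853516), 89.23056030273438) [[22.0, -50.9], [89.1, 43.1]] 42.7
line y at x=-50,0,55 [-1.19 -1.49 -1.81] 932
orange 30 [(np.float64(-50.8), np.float64(-47.4)), (np.float64(-42.6), np.float64(35.7)), (np.float64(39.5), np.float64(43.3))]
blue 30 [(np.float64(-70.3), np.float64(-66.3)), (np.float64(-59.3), np.float64(-37.9)), (np.float64(47.7), np.float64(52.7)), (np.float64(58.8), np.float64(68.4))]
orange 70 [(np.float64(-51.5), np.float64(-13.2)), (np.float64(-12.4), np.float64(5.7)), (np.float64(6.3), np.float64(35.9))]
blue 70 [(np.float64(-70.1), np.float64(-66.4)), (np.float64(-59.8), np.float64(-38.1))]
line -60 [(np.float64(-4.1), np.float64(-0.2))]
line -20 [(np.float64(-4.3), np.float64(-0.4))]
line 10 [(np.float64(-4.4), np.float64(-0.5))]
```

Emit:
{"op": "servo_tool", "data": {
  "moves": [
    [[0, 0, 0], [0, 0.008, 0], 0],
    [[0, 0, 0], [0, 0, -0.045], 0],
    [[0, 0, 0], [0, 0, -0.045], 0],
    [[0, 0, 0], [0, -0.044, -0.01], 0],
    [[0, 0, 0], [0, -0.043, -0.01], 0],
    [[0, 0, 0], [0, 0, 0], 0],
    [[0, 0, 0], [0, 0, 0], 0]
  ]
}}

```text
time: 17.45
ee_pos: [0.6067, 0.0202, 0.1462]
tcp_rot: [-180.0, -0.0, 172.6]
wrist_force: [-0.8, -0.2, -0.5]
opening: -0.0001
grasp_force: 0.0
```

```bash
python3 st.py; python3 pix.py w10.png
python3 - <<'E'
import cv2
p=cv2.imread('pics/w10.png');cv2.imwrite('pics/w10c.png',cv2.resize(p[130:275,190:440],None,fx=3.2,fy=3.2,interpolation=cv2.INTER_CUBIC))
E
```

```text
t 17.45 stage xy mm [51.9 -1.9] F stage [-0.7 -0.3] z 0.1461630971830519 [ 1.91709268e+00  1.19833412e+01  8.50065823e+00  8.65418461e+01
 -1.79554133e-02  9.29904830e+00]
L top y range [47.4 52.7 64.7] z 57.1 942
L side y [47.3 47.7 59.1] 225
R top y range [-69.6 -57.5 -52.3] z 57.1 943
R side y [-53.  -52.6 -52.2] 172
cover 8648 ((55.44118881225586, -179.04136657714844), (451.38568115234375, 69.37447357177734), 89.91712951660156) [[21.9, -51.0], [89.8, 46.0]] 42.2
line y at x=-50,0,55 [-1.23 -1.22 -1.21] 454
orange 30 [(np.float64(-51.0), np.float64(-45.4)), (np.float64(-40.9), np.float64(36.4)), (np.float64(41.0), np.float64(46.3))]
blue 30 [(np.float64(-69.2), np.float64(-64.5)), (np.float64(-58.3), np.float64(-49.4)), (np.float64(44.2), np.float64(53.8)), (np.float64(59.9), np.float64(64.6))]
orange 70 [(np.float64(-51.0), np.float64(46.0))]
blue 70 [(np.float64(-69.5), np.float64(-64.6)), (np.float64(-58.5), np.float64(-49.5)), (np.float64(44.2), np.float64(53.4)), (np.float64(59.8), np.float64(63.9))]
line -60 [(np.float64(-3.1), np.float64(1.0))]
line -20 [(np.float64(-3.4), np.float64(0.8))]
line 10 [(np.float64(-3.6), np.float64(0.6))]
fence line [(np.float64(-88.5), np.float64(-83.2)), (np.float64(-63.1), np.float64(-60.7)), (np.float64(-42.8), np.float64(-40.6)), (np.float64(-23.2), np.float64(-20.6)), (np.float64(-4.4), np.float64(0.3)), (np.float64(16.9), np.float64(19.4)), (np.float64(37.0), np.float64(39.5)), (np.float64(56.9), np.float64(59.3)), (np.float64(88.9), np.float64(91.6))]
```

View pics/w10c.png

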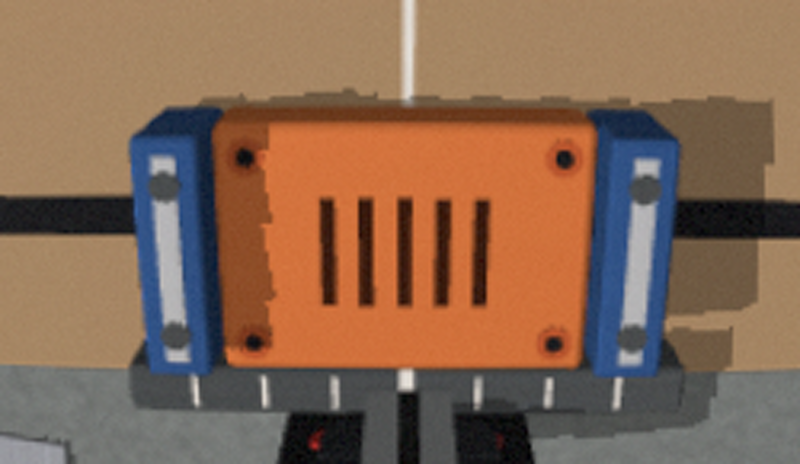

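The crop shows both stops touching the cover's ends (columns 218 and 590) and its rear edge along the fence (row 368). The cover's centre is within about 0.7 mm of the line, so I go to the grey box's button.

Emit:
{"op": "servo_tool", "data": {
  "moves": [
    [[0, 0, 0], [0.0116, -0.0448, 0], 0],
    [[0, 0, 0], [0.0116, -0.0448, 0], 0],
    [[0, 0, 0], [0.0116, -0.0448, 0], 0],
    [[0, 0, 0], [0.0116, -0.0448, 0], 0],
    [[0, 0, 0], [0.0116, -0.0448, 0], 0],
    [[0, 0, 0], [0.0116, -0.0448, 0], 0],
    [[0, 0, 0], [0.0116, -0.0448, 0], 0],
    [[0, 0, 0], [0.0116, -0.0448, 0], 0],
    [[0, 0, 0], [0.0116, -0.0448, 0], 0],
    [[0, 0, 0], [0, 0, 0], 0],
    [[0, 0, 0], [0, 0, 0], 0]
  ]
}}

```text
time: 18.6
ee_pos: [0.4523, -0.3656, 0.1452]
tcp_rot: [179.9, -0.1, 172.7]
wrist_force: [0.1, -0.0, 0.1]
opening: -0.0001
grasp_force: 0.0
```

Run:
```python
from h import *
o=get_obs();print(o['time'],np.round(o['ee_pos'],4),o['tcp_rot'])
p,d=save('wrist','w11.png')
for r in mark_of('start_top','wrist'): print(round(r['score'],2),w('wrist',r['xyz']).round(4))
P=fpts(d,np.ones(d.shape,bool));h=cv2.cvtColor(p,cv2.COLOR_RGB2HSV)[d>0].astype(int)
g=(h[:,0]>45)&(h[:,0]<80)&(h[:,1]>120)&(np.hypot(P[:,0]-.4515,P[:,1]+.368)<.04)&(P[:,2]>.045)
q=P[g];print(g.sum(),q.mean(0),np.median(q[:,2]),cv2.minEnclosingCircle((q[:,:2]*1000).astype(np.float32)))
```

```text
18.6 [ 0.4523 -0.3656  0.1452] [ 1.79935704e+02 -8.57008254e-02  1.72677102e+02]
0.75 [ 0.4267 -0.5293  0.0614]
0.68 [ 0.5975 -0.3877  0.0599]
0.61 [ 0.4511 -0.3706  0.0577]
1164 [ 0.44999864 -0.36887319  0.06285442] 0.060893923864922136 ((448.8694152832031, -371.04034423828125), 21.569204330444336)
```

View pics/w11.png

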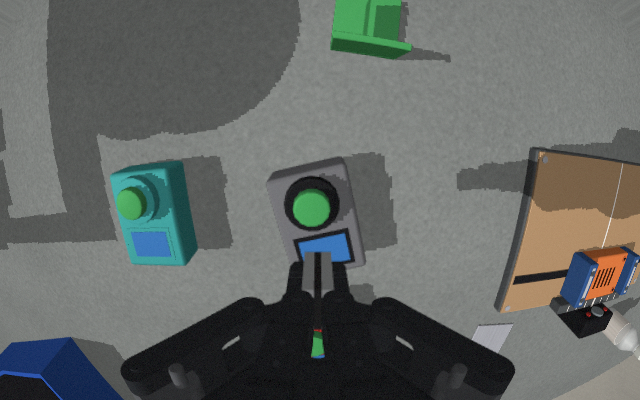

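The view shows the grey box with its green button at (311,207). The fingers are nearly above it, and the turquoise box at (133,203) is clear. I press now.

Emit:
{"op": "servo_tool", "data": {
  "moves": [
    [[0, 0, 0], [0.0015, -0.004, 0.04], 0],
    [[0, 0, 0], [0, 0, 0.03], 0],
    [[0, 0, 0], [0, 0, 0.009], 0],
    [[0, 0, 0], [0, 0, 0.002], 0],
    [[0, 0, 0], [0, 0, 0.002], 0],
    [[0, 0, 0], [0, 0, 0], 0]
  ]
}}

```text
time: 19.3
ee_pos: [0.4512, -0.3697, 0.0648]
tcp_rot: [-179.9, 0.1, 172.8]
wrist_force: [-0.1, 0.5, -1.1]
opening: 0.0
grasp_force: 0.0
```

Emit:
{"op": "servo_tool", "data": {
  "moves": [
    [[0, 0, 0], [0, 0, 0.002], 0],
    [[0, 0, 0], [0, 0, 0.002], 0]
  ]
}}

```text
time: 19.5
ee_pos: [0.4509, -0.37, 0.0603]
tcp_rot: [-179.9, 0.1, 172.7]
wrist_force: [0.9, 0.1, 2.1]
opening: 0.0003
grasp_force: 1.2
```

Emit:
{"op": "servo_tool", "data": {
  "moves": [
    [[0, 0, 0], [0, 0, 0.001], 0],
    [[0, 0, 0], [0, 0, 0.001], 0]
  ]
}}

```text
time: 19.7
ee_pos: [0.4509, -0.37, 0.0579]
tcp_rot: [-180.0, 0.1, 172.7]
wrist_force: [2.3, -1.2, 3.8]
opening: 0.0
grasp_force: 1.9
```

Emit:
{"op": "servo_tool", "data": {
  "moves": [
    [[0, 0, 0], [0, 0, 0.001], 0],
    [[0, 0, 0], [0, 0, 0.001], 0],
    [[0, 0, 0], [0, 0, 0.001], 0]
  ]
}}

```text
time: 20.0
ee_pos: [0.4509, -0.37, 0.0558]
tcp_rot: [-179.9, 0.1, 172.7]
wrist_force: [-0.7, 2.0, 18.7]
opening: -0.0003
grasp_force: 9.2
```

Emit:
{"op": "servo_tool", "data": {
  "moves": [
    [[0, 0, 0], [0, 0, 0.001], 0],
    [[0, 0, 0], [0, 0, 0.0005], 0],
    [[0, 0, 0], [0, 0, 0], 0]
  ]
}}

```text
time: 20.3
ee_pos: [0.451, -0.37, 0.0557]
tcp_rot: [-179.9, 0.2, 172.7]
wrist_force: [-2.2, 3.8, 22.5]
opening: 0.0
grasp_force: 11.2
```

The force is 22 N, well above the 5 N spring, and the position has stopped changing, so the button is fully down. I release, lift away and check the result.

Emit:
{"op": "servo_tool", "data": {
  "moves": [
    [[0, 0, 0], [0, 0, -0.01], 0],
    [[0, 0, 0], [0, 0, -0.03], 0],
    [[0, 0, 0], [0, 0, -0.045], 0],
    [[0, 0, 0], [0, 0, -0.045], 0],
    [[0, 0, 0], [0, 0, 0], 0],
    [[0, 0, 0], [0, 0, 0], 0]
  ]
}}

```text
time: 20.9
ee_pos: [0.4502, -0.3697, 0.1833]
tcp_rot: [-180.0, 0.0, 172.7]
wrist_force: [0.4, 0.5, -1.0]
opening: -0.0001
grasp_force: 0.0
```

Run:
```python
from h import *
o=get_obs();print(o['time'],np.round(o['ee_pos'],4),np.round(o['wrist_force'],1))
save('top','t2.png')
for n in ['cover_mid','stop_left_face','stop_right_face','start_top','spool','spray','scraper']:
    print(n,[(round(r['score'],2),w('top',r['xyz']).round(4)) for r in mark_of(n,'top')[:3]])
p=cv2.imread('pics/t2.png');cv2.imwrite('pics/t2c.png',cv2.resize(p[80:300,150:450],None,fx=2.5,fy=2.5,interpolation=cv2.INTER_CUBIC))
```

```text
20.9 [ 0.4502 -0.3697  0.1833] [ 0.4  0.5 -1. ]
cover_mid [(0.78, array([0.6136, 0.0185, 0.0297]))]
stop_left_face [(0.61, array([0.6156, 0.0672, 0.0405]))]
stop_right_face [(0.71, array([ 0.6045, -0.0308,  0.0416]))]
start_top [(0.6, array([ 0.5999, -0.3902,  0.065 ])), (0.39, array([0.612 , 0.0175, 0.0199]))]
spool [(0.95, array([ 0.4908,  0.3639, -0.0009]))]
spray [(0.82, array([7.576e-01, 1.432e-01, 6.000e-04]))]
scraper [(0.64, array([ 0.7716, -0.1643, -0.0023]))]
```

View pics/t2c.png

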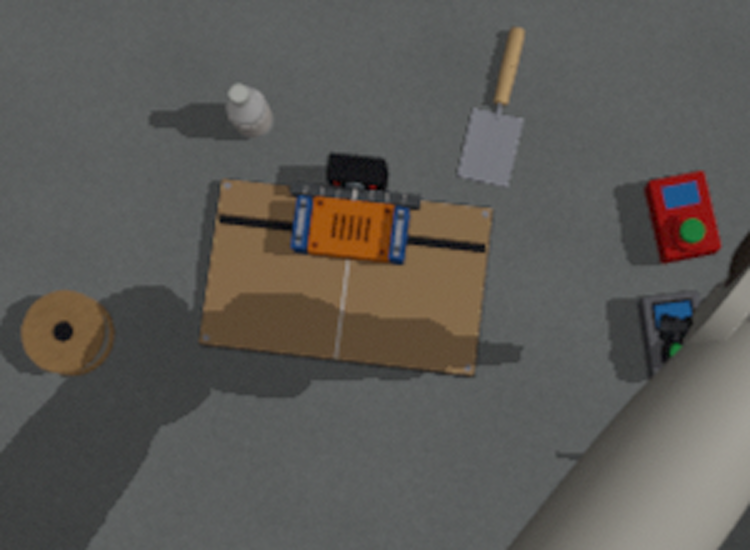

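The cover at (350,228) is flat on the fence, with both stops on its ends and the white line at its middle. The spool, bottle and scraper are where they were, and the arm touches nothing. I'm handing the job in.

```bash
python3 -c "
from workcell import job_done
print(job_done())"
```

```text
the job is handed in; nothing more can be done
None
```

The job is handed in: the cover is flat against the fence and within about 1 mm of the centre line, both stops are snug on its ends, and the start button was pressed fully and released, all in about 21 s of the 64 s. The spool, bottle and scraper measured unmoved; the arm hid the bracket in the last picture, but it went nowhere near it.

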